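# Slide the spice tray aside and shut the red gas cock

### The arm

A 6-joint arm with a two-finger parallel gripper is mounted at the origin on the work surface. World frame = base frame: x ahead of the robot, y to its left, z up, the work surface at z = 0. Lengths are in mm, angles in rad, forces in N, time in s.
With the tool pointing down it reaches from about 350 to 975 mm from the base axis. Payload 7.1 kg.
Tool frame: the origin (TCP) lies on the mounting face of the last link; the fingertips stand 182 mm ahead of it and the grasp point (between the pads) lies 163 mm ahead of it (ctrl.finger_overhang is the distance from the TCP to the fingertips, in mm); z points along the fingers, y is the direction in which the jaws open and shut (so a half turn about z gives the same grasp; the last joint's range is limited). The gripper opens to 88 mm and grips with 3 to 60 N. Pads are 20 mm wide; open, the fingers measure 115 mm over their backs; the gripper's body (75 mm by 178 mm) begins 61 mm behind the grasp point.
Start: joints at [1.18, 0.423, 1.63, -0, 1.089, -0.019], TCP at [227.026, 582.293, 404.675] pointing down, gripper open.
Joint ranges: [-3, 3], [-0.9, 2.11], [0.09, 2.58], [-1.31, 4.45], [0.11, 2.69], [-2.54, 2.54]. Speed limits (rad/s): [2.39, 2.39, 3.01, 3.14, 3.14, 3.14].

### API

Orientations are given as a rotation vector (axis times angle).
In Python, from workcell import ctrl, viewer, recognise gives the robot as it stands.
- The arm moves only by the shell command python3 -m handwheel 'ROWS'. ROWS is JSON, a list of rows, each an object of numbers: "gripper": the closure, from 0 (fully open) to 1 (shut); "tx", "ty", "tz": the shift along the tool's x, y, z in m; "rx", "ry", "rz": the turn, a rotation vector about the tool's x, y, z in degrees. In form: [{"gripper": .., "tx": .., "ty": .., "tz": .., "rx": .., "ry": .., "rz": ..}, ...]. A call has 1 to 8 rows; each row shifts and turns the commanded pose from where the row before left it, along the tool's axes as they then stand; what a row does not reach is not made up. A row lasts 1/8 s, in which the tool goes at most 62.5 mm and 10.7 degrees, less where a joint would pass 70% of its speed; a pose out of reach is approached as far as the arm can. A call with a gripper value outside its range is refused whole. The fingers move at their own pace and stop on an object; the grip force is fixed at half the most. Time passes only in rows, so rows that do not move let the fingers close. It gives the time, the measured TCP pose, the force and the opening at its end, in the units of the state.
- ctrl.get_obs(): the state, without advancing time (a new reading comes with each control period).
- viewer.get_image(name): name is "scene" or "top" or "wrist"; returns a dict with "image" (480x640x3 uint8, red, green, blue), "range_z" (480x640 float32, mm along the optical axis (not along the pixel's ray), 0 where there is no reading), "vfov" (degrees; the focal length in pixels is half the picture's height over the tangent of half this angle, whatever the lens; pixels are square), "cx", "cy" (the principal point, pixels), "k1" (the pictures are not rectified: a ray, as slopes to the right and down, at radius r is drawn at 1 + k1 r^2 times it, then the intrinsics apply), "extrinsics" (4x4, takes a point from world to camera coordinates); the wrist camera has in their place "T_tool_cam" (4x4, takes a point from camera to tool coordinates, whose origin is the TCP and whose axes are the flange's). Camera axes: x right, y up, looking along -z (the intrinsics and any distortion apply to the point x, -y, -z); pixel columns grow to the right and rows downward; lengths in mm; the calibration is good to about 2 mm. A picture is of the moment at which its call begins: read the wrist's pose just before it.
- ctrl.close_job(): hands the job in, once; it reports no verdict.
Trained networks look in a picture, given as the dict that the camera call returned (one of the last four; its "shot" number tells which), for a name from the list of things; names that differ only in an ending like _2 or _b are one class to them, and where a whole thing is asked for, a point or a joint stands for the part that bears it (a point fixed in the world has none). Each returns a list of dicts, best first, with "p" (0 to 1); they miss things now and then, are a little off and sometimes report something else, mostly with a low value. They report only what shows in the picture. A call takes as long as a camera call. They do not tell look-alikes from the thing itself.
- recognise(picture, name): "xy" ([column, row] as shares, 0 to 1, of the picture: columns of its width, rows of its height, amid what is visible of it).
The state is a dict: "t": time; "qpos": joint angles; "qvel": joint speeds; "joint_torque": joint torques, N m; "ee_pos": TCP position; "orientation": TCP orientation; "ft_force": force on the tool from outside, world axes, zero at the start; "moment": the same for the moment, N m; "width": finger opening in mm.
Only numpy, scipy, OpenCV 4.12 (cv2) and the standard library are available. Lean on these libraries where they do the work, as an engineer would, in place of code of your own. Each camera call takes 0.05 s, during which the arm holds its last target.

### The job

The spice tray covers a well in the blue ledge that holds two shut-off handles. Push the tray along its guides until the whole well is open, with the three cups still standing and the scoop still lying in it, then push the red handle with the white mark fully shut, a quarter turn clockwise so that it lies crosswise to its pipe. Slide and push only: do not lift the tray or anything in it, and leave the plain steel handle, the steel insert and the glass lid as they are.

Things in the scene. Friction and masses are not known exactly. Their poses are not given: they have to be found in the camera images.
- ledge: fixed blue ledge 260 (x) by 600 (y) by 70 tall, origin at centre of underside, yawed up to 0.12. On top two brass guides 12 high along y (inner faces x = -104, +104); end stop 12 high, face at y = +285. Top from y = -300 to -250 is free for a finger behind the tray.
- well (a point): centre of the well's mouth, level with the ledge's top, at x = +2.5, y = -125 in the ledge frame. The well spans x -75 to +80 and y -250 to 0 in the ledge frame and is 55 deep. It holds two parallel pipes along the ledge's x, each with a lever handle; pivots at about x = +50, y = -180 and -80; which is the red one varies.
- tray: loose bamboo tray 200 (x) by 260 (y) by 35 tall, walls 8, floor 6; about 0.8 kg with its load; origin at centre of underside. Lies on the ledge's top between the guides, 4 play each side, centre at ledge y -130 to -100. Well open with centre at +130; at the end stop +155. Push toward ledge +y.
- tray_push (a point): middle of the outer face of the tray's -y end wall, half-way up it (17 above the ledge's top); pushing here toward the ledge's +y slides the tray, with about 3 to 8 N
- red_handle (a joint): red lever, white mark near tip, on a yellow pipe; 14 wide, 14 thick. Value 0: along its pipe, pointing to the ledge's -x (open); 1.571: pointing to the ledge's +y, crosswise (shut, hard stop); closing is clockwise from above. Starts at 0 to 0.35, stays where left. Friction 0.12 N m (3 N at 42 from the pivot).
- red_pivot (a point): point on the red handle's vertical pivot axis, at the handle's mid-height (57 above the ledge's underside, 13 below its top). The handle spans 50 to 64 in height; its hub has radius 12. The pipe under it has its top at height 35, brass parts 39 (hub post 48).
- red_tip (a point): middle of the red handle's end face, 60 from the pivot axis, at the handle's mid-height
- plain_tip (a point): the same point on the plain steel handle (same shape and size, unmarked, on a copper pipe, pivot about 100 from the red one's along the ledge's y). It starts turned by 0 to 0.2 and must stay there
- white_cup: white handleless ceramic spice cup, rim radius 27, 50 tall, 110 g, standing loose on the tray floor in the far (+x) half of the tray; origin at the centre of its underside
- clay_cup: terracotta-coloured handleless ceramic spice cup, rim radius 27, 50 tall, 110 g, standing loose on the tray floor in the far (+x) half of the tray; origin at the centre of its underside
- blue_cup: blue handleless ceramic spice cup, rim radius 27, 50 tall, 110 g, standing loose on the tray floor in the far (+x) half of the tray; origin at the centre of its underside
- scoop: green plastic scoop, 140 long (along the tray's y), 34 wide, 19 tall, 30 g, lying loose on the floor of the near (-x) half of the tray; origin on its underside, in its handle
- insert: stainless steel round tagine insert (open pot), radius 70, 62 tall, standing on the counter beyond the ledge; origin at the centre of its underside
- glass_lid: heat-proof glass lid with knob, radius 70, 64 tall, lying on the counter beyond the ledge; origin at the centre of its underside
Not all that is in view belongs to the job. Leave any purple look-alike of the blue_cup alone. What is meant by the clay_cup is not purple, and is the larger of those in its own colour.

How it is judged:
By the outcome, as a careful person would: the job done as asked, in the order asked, and still so for the second after the job is handed in, with the robot touching nothing.
It also fails if it takes over 51 s, if anything falls off the work surface, if the arm or the gripper's body presses on something with over 40 N, if the wrist force passes 120 N, or if a joint passes its speed limit or range.

## Working session

There is one attempt and no reset: what is moved stays moved. The work goes in short steps, Python scripts to look and compute and a shell command to move; the robot and the scene stay as the last step left them, time stands still between calls to the robot, and variables do not carry over. Pictures are saved under pics/ and viewed, and the job is handed in when it is done.

```bash
ls; mkdir -p pics; cat > h.py <<'E'
import numpy as np, cv2
from workcell import ctrl, viewer, recognise
from scipy.spatial.transform import Rotation as R
def K(p):
    h,w=p["image"].shape[:2]; f=h/2/np.tan(np.radians(p["vfov"])/2); return f
def cam2world(p,obs=None):
    if "extrinsics" in p: return np.linalg.inv(np.array(p["extrinsics"]))
    T=np.eye(4);T[:3,:3]=R.from_rotvec(obs["orientation"]).as_matrix();T[:3,3]=obs["ee_pos"]
    return T@np.array(p["T_tool_cam"])
def ray(p,u,v):
    f=K(p); d=np.array([(u-p["cx"])/f,(v-p["cy"])/f]); s=d.copy()
    for _ in range(30): s=d/(1+p["k1"]*(s@s))
    return np.array([s[0],-s[1],-1.0])
def pt(p,u,v,z=None,obs=None):
    T=cam2world(p,obs); r=ray(p,u,v)
    if z is None:
        d=p["range_z"][int(round(v)),int(round(u))]; 
        return (T@np.append(r*d,1))[:3]
    dw=T[:3,:3]@r; o=T[:3,3]; return o+dw*(z-o[2])/dw[2]
def proj(p,P,obs=None):
    T=np.linalg.inv(cam2world(p,obs)); c=(T@np.append(P,1))[:3]
    s=np.array([c[0]/-c[2],-c[1]/-c[2]]); s=s*(1+p["k1"]*(s@s)); f=K(p)
    return s*f+[p["cx"],p["cy"]]
def save(p,n): cv2.imwrite("pics/"+n,cv2.cvtColor(p["image"],cv2.COLOR_RGB2BGR))
E
python3 - <<'E'
from h import *
o=ctrl.get_obs();print(o)
for n in ["scene","top","wrist"]:
    p=viewer.get_image(n);save(p,n+"0.png")
    print(n,p["vfov"],p["cx"],p["cy"],p["k1"])
    np.save("pics/%s0.npy"%n,p["range_z"])
    for k in ["tray","white_cup","clay_cup","blue_cup","scoop","insert","glass_lid","ledge","tray_push","red_handle"]:
        r=recognise(p,k)
        for a in r[:3]:
            u,v=a["xy"][0]*640,a["xy"][1]*480
            print(n,k,round(a["p"],2),round(u),round(v),pt(p,min(u,639),min(v,479),obs=o).round())
E
```

```text
pics
{'t': 0.0, 'qpos': array([ 1.17998498e+00,  4.23890374e-01,  1.63067205e+00, -1.43920405e-05,
        1.08862124e+00, -1.89681857e-02]), 'qvel': array([-0.0004775 ,  0.00018172, -0.00130842,  0.00013962, -0.00030746,
       -0.00124113]), 'joint_torque': array([ 1.06498312e-03, -5.44622326e+01, -2.73665017e+01,  6.44051051e-02,
        2.28666491e-02, -1.38653431e-04]), 'ee_pos': array([226.93930852, 582.05300019, 403.87760679]), 'orientation': array([-5.80662643e-01, -3.08714656e+00,  2.45069527e-03]), 'ft_force': array([-0.61698688,  1.00229412, -0.22626676]), 'moment': array([-0.02897528, -0.02873362, -0.03500981]), 'width': 87.87614196767245}
scene 52.42033795780996 322.7034878752895 236.39838811791765 -0.10869390454890085
scene tray 0.66 295 227 [532. -28. 123.]
scene white_cup 0.93 314 227 [547.   4. 122.]
scene clay_cup 0.91 487 275 [729. 271.  36.]
scene clay_cup 0.82 341 170 [235. 243.  33.]
scene clay_cup 0.65 344 214 [537.  70. 124.]
scene blue_cup 0.94 284 235 [516. -42. 100.]
scene blue_cup 0.7 170 284 [ 451. -253.   19.]
scene scoop 0.56 292 213 [433.  11.  86.]
sc
[... 490 characters left out ...]
0 [722. 295.   6.]
top blue_cup 0.7 349 222 [540. -56.  84.]
top blue_cup 0.6 449 261 [ 471. -262.    6.]
top scoop 0.91 311 282 [430.  18.  82.]
top insert 0.92 275 115 [795.  84.   7.]
top insert 0.6 273 233 [524.  85.  84.]
top glass_lid 0.84 393 120 [ 762. -160.   37.]
top ledge 0.75 196 273 [455. 231.  71.]
top ledge 0.35 347 225 [535. -51.  82.]
top tray_push 0.59 316 258 [475.   8.  78.]
top tray_push 0.19 347 223 [538. -52.  82.]
top red_handle 0.64 321 260 [471.  -0.  81.]
top red_handle 0.27 195 273 [455. 232.  69.]
wrist 64.17732351822231 311.53075345103775 238.77647325577658 -0.05583612270676775
wrist clay_cup 0.84 41 323 [238. 256.  22.]
wrist ledge 0.68 216 449 [413. 404.  82.]
```

View pics/top0.png

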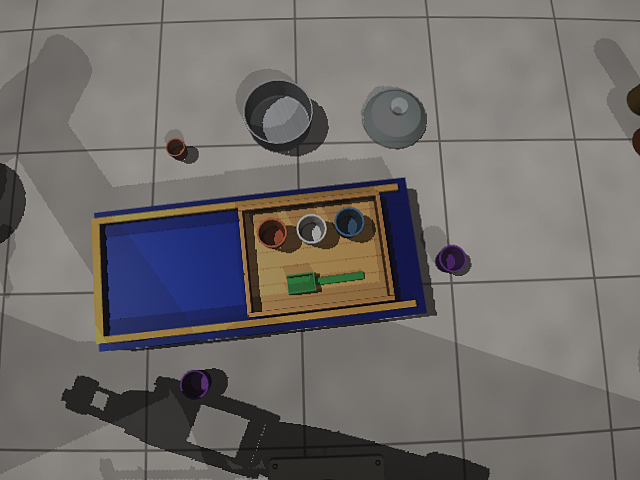

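View pics/scene0.png

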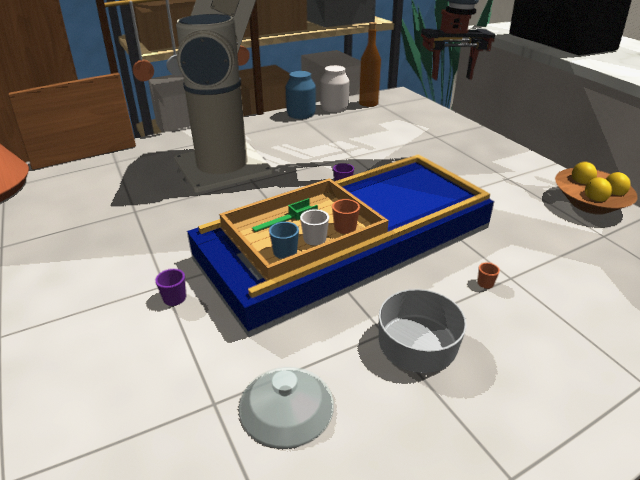

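```bash
python3 - <<'E'
import cv2
im=cv2.imread("pics/top0.png"); cv2.imwrite("pics/top0c.png",cv2.resize(im[180:330,130:450],None,fx=2.5,fy=2.5,interpolation=cv2.INTER_CUBIC))
E
```

```text
(no output)
```

View pics/top0c.png

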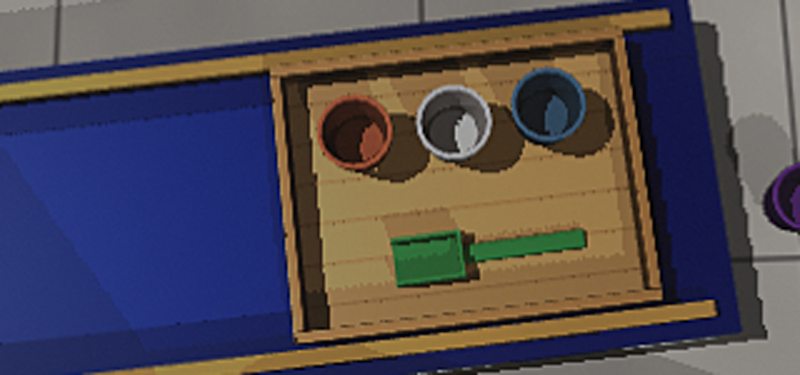

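The top picture shows the ledge at (95..425, 180..350) with the tray at its right end. Clay, white and blue cups are in the tray at (272,234), (311,228) and (349,222), and the scoop is at (325,281). The decoys are purple cups at (452,259) and (195,384) and a small clay cup at (176,148). Next I fit the ledge pose.

```bash
python3 - <<'E'
from h import *
p=viewer.get_image("top"); T=cam2world(p)
P=np.array([[pt(p,u,v) for u in range(80,440)] for v in range(165,365)])
Z=P[...,2]
m=((Z>60)&(Z<90)).astype(np.uint8)
n,l,s,c=cv2.connectedComponentsWithStats(m); i=1+np.argmax(s[1:,4]); q=P[l==i]
print(s[i],np.median(q[:,2]))
rect=cv2.minAreaRect(q[:,:2].astype(np.float32));print(rect)
cn=cv2.boxPoints(rect);print(cn)
# plain top points and fit by percentile
best=None
for yaw in np.arange(-.13,.131,.005):
    c,s_=np.cos(yaw),np.sin(yaw); x=q[:,0]*c+q[:,1]*s_; y=-q[:,0]*s_+q[:,1]*c
    ex=[np.percentile(x,[.5,99.5]),np.percentile(y,[.5,99.5])]; a=np.ptp(ex[0])*np.ptp(ex[1])
    if best is None or a<best[0]: best=(a,yaw,ex)
print(best)
yaw=best[1]; c,s_=np.cos(yaw),np.sin(yaw); cx,cy=best[2][0].mean(),best[2][1].mean()
L=np.array([cx*c-cy*s_,cx*s_+cy*c]);print("ledge",L,yaw)
# corners by pixel at z 70
for uv in [(405,179),(426,313),(99,350),(94,213)]: print(uv,pt(p,*uv,z=70).round(1))
np.save("ledge.npy",[*L,yaw])
def l2w(x,y,z): return np.array([L[0]+x*c-y*s_,L[1]+x*s_+y*c,z])
# project model
im=p["image"].copy()
def poly(pts,col): cv2.polylines(im,[np.array([proj(p,l2w(*a)) for a in pts]).round().astype(np.int32)],True,col,1)
poly([(-130,-300,70),(130,-300,70),(130,300,70),(-130,300,70)],(255,255,0))
poly([(-104,-285,82),(104,-285,82),(104,285,82),(-104,285,82)],(255,0,255))
for ty in (-130,-115,-100): poly([(-100,ty-130,105),(100,ty-130,105),(100,ty+130,105),(-100,ty+130,105)],(0,255,255))
cv2.imwrite("pics/fit0.png",cv2.resize(im[160:370,70:450,::-1],None,fx=2.1,fy=2.1))
E
```

```text
[   11    13   336   174 28640] 71.68055183392659
((472.60772705078125, 119.22390747070312), (263.23187255859375, 602.5592651367188), 5.173077583312988)
[[ 314.3631   407.4093 ]
 [ 368.69263 -192.69568]
 [ 630.85236 -168.96149]
 [ 576.5228   431.1435 ]]
(np.float64(154283.85452092564), np.float64(0.09000000000000019), [array([351.94267677, 610.68115456]), array([-221.89222079,  374.40043673])])
ledge [472.51030924 119.20510393] 0.09000000000000019
(405, 179) [ 624.8 -168.7   70. ]
(426, 313) [ 368.7 -190.6   70. ]
(99, 350) [318.5 407.1  70. ]
(94, 213) [574.6 429.9  70. ]
```

View pics/fit0.png

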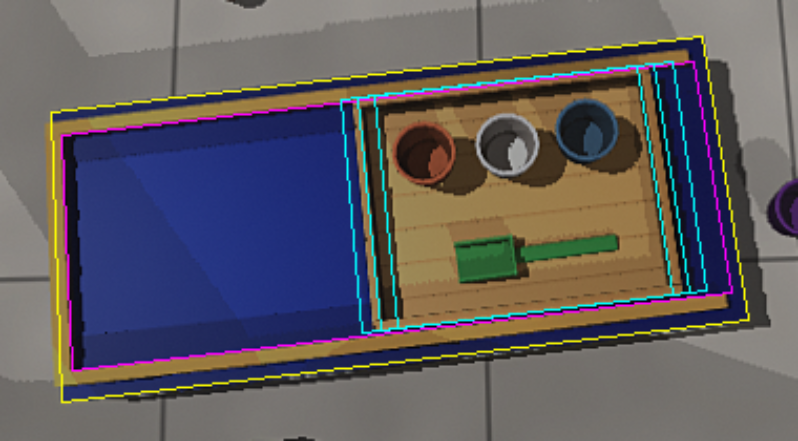

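The overlay matches: ledge at (472.5, 119.2), yaw 0.09, and the tray's centre at ledge y of about −110. First I turn the tool so its y axis lies along the ledge's x.

```bash
cat >> h.py <<'E'
Lx,Ly,yaw=np.load("ledge.npy") if __import__("os").path.exists("ledge.npy") else (0,0,0)
def l2w(x,y,z): c,s=np.cos(yaw),np.sin(yaw); return np.array([Lx+x*c-y*s,Ly+x*s+y*c,z])
def w2l(P): c,s=np.cos(yaw),np.sin(yaw); d=np.array(P[:2])-[Lx,Ly]; return np.array([d[0]*c+d[1]*s,-d[0]*s+d[1]*c,P[2]])
def rem(x,y,ztip):
    """remaining turn about tool z (deg), and tool shift (mm) as if turned to the ledge / as it stands"""
    o=ctrl.get_obs(); M=R.from_rotvec(o["orientation"]).as_matrix()
    a=np.arctan2(M[1,1],M[0,1]); print("t",round(o["t"],2),"tilt",M[:,2].round(4),"rz",round(np.degrees(a-yaw),2),"width",round(o["width"],1))
    T=l2w(x,y,ztip+ctrl.finger_overhang); d=T-o["ee_pos"]
    l=w2l(o["ee_pos"]); print("tip ledge",l.round(1)-[0,0,ctrl.finger_overhang],"tool shift",(M.T@d).round(1),"F",o["ft_force"].round(1))
E
python3 -c "
from h import *
rem(0,-272,80)"
```

```text
t 1.7 tilt [-0.e+00 -1.e-04 -1.e+00] rz 63.54 width 88.1
tip ledge [-202.9  483.3  222.7] tool shift [-518.1 -585.8  142.7] F [ 0.2  0.7 -0.1]
```

```bash
python3 -m handwheel '[{"gripper":0,"rz":9.07},{"gripper":0,"rz":9.07},{"gripper":0,"rz":9.07},{"gripper":0,"rz":9.07},{"gripper":0,"rz":9.07},{"gripper":0,"rz":9.07},{"gripper":0,"rz":9.1},{"gripper":0,"tx":-0.05,"ty":0.02}]' && python3 -c "
from h import *
rem(0,-272,80)"
```

```text
$[0]: bad value
```

```bash
python3 -m handwheel '[{"gripper":0,"tx":0,"ty":0,"tz":0,"rx":0,"ry":0,"rz":9.07}]' ; python3 -c "
from h import *
rem(0,-272,80)"
```

```text
t: 1.82
ee_pos: [227.0, 582.3, 404.7]
orientation: [-0.828, -3.03, -0.0]
ft_force: [0.1, -0.1, -1.0]
width: 87.7
t 1.82 tilt [-0.  0. -1.] rz 54.28 width 87.7
tip ledge [-202.9  483.3  222.7] tool shift [-605.7 -494.7  142.7] F [ 0.1 -0.1 -1. ]
```

All the keys are required in every row.

```bash
python3 -m handwheel '[{"gripper":0,"tx":0,"ty":0,"tz":0,"rx":0,"ry":0,"rz":9.05},{"gripper":0,"tx":0,"ty":0,"tz":0,"rx":0,"ry":0,"rz":9.05},{"gripper":0,"tx":0,"ty":0,"tz":0,"rx":0,"ry":0,"rz":9.05},{"gripper":0,"tx":0,"ty":0,"tz":0,"rx":0,"ry":0,"rz":9.05},{"gripper":0,"tx":0,"ty":0,"tz":0,"rx":0,"ry":0,"rz":9.05},{"gripper":0,"tx":0,"ty":0,"tz":0,"rx":0,"ry":0,"rz":9.05},{"gripper":0,"tx":-0.02,"ty":0.01,"tz":0,"rx":0,"ry":0,"rz":0},{"gripper":0,"tx":-0.045,"ty":0.023,"tz":0,"rx":0,"ry":0,"rz":0}]' ; python3 -c "
from h import *
rem(0,-272,80)"
```

```text
t: 2.82
ee_pos: [266.1, 519.9, 404.5]
orientation: [2.108, 2.329, 0.001]
ft_force: [0.9, 0.3, -0.2]
width: 87.8
t 2.83 tilt [ 3.e-04  2.e-04 -1.e+00] rz 0.53 width 87.8
tip ledge [-169.5  417.7  222.5] tool shift [-691.2  163.   142.5] F [ 0.9  0.3 -0.2]
```

```bash
python3 -m handwheel '[{"gripper":0,"tx":-0.05,"ty":0.02,"tz":0,"rx":0,"ry":0,"rz":0},{"gripper":0,"tx":-0.05,"ty":0.02,"tz":0,"rx":0,"ry":0,"rz":0},{"gripper":0,"tx":-0.05,"ty":0.02,"tz":0,"rx":0,"ry":0,"rz":0},{"gripper":0,"tx":-0.05,"ty":0.02,"tz":0,"rx":0,"ry":0,"rz":0},{"gripper":0,"tx":-0.05,"ty":0.02,"tz":0,"rx":0,"ry":0,"rz":0},{"gripper":0,"tx":-0.05,"ty":0.02,"tz":0,"rx":0,"ry":0,"rz":0},{"gripper":0,"tx":-0.05,"ty":0.02,"tz":0,"rx":0,"ry":0,"rz":0},{"gripper":0,"tx":-0.05,"ty":0.02,"tz":0,"rx":0,"ry":0,"rz":0}]' ;  python3 -m handwheel '[{"gripper":0,"tx":-0.05,"ty":0,"tz":0,"rx":0,"ry":0,"rz":0},{"gripper":0,"tx":-0.05,"ty":0,"tz":0,"rx":0,"ry":0,"rz":0},{"gripper":0,"tx":-0.05,"ty":0,"tz":0,"rx":0,"ry":0,"rz":0},{"gripper":0,"tx":-0.05,"ty":0,"tz":0,"rx":0,"ry":0,"rz":0},{"gripper":0,"tx":-0.05,"ty":0,"tz":0,"rx":0,"ry":0,"rz":0},{"gripper":0,"tx":-0.03,"ty":0,"tz":0,"rx":0,"ry":0,"rz":0},{"gripper":0,"tx":0,"ty":0,"tz":0,"rx":0,"ry":0,"rz":0}]';python3 - <<'E'
from h import *
rem(0,-272,80)
o=ctrl.get_obs();p=viewer.get_image("wrist");save(p,"w1.png")
im=p["image"].copy()
for ty in (-240,):
    a=[proj(p,l2w(x,ty,105),o) for x in(-100,100)]; print(a); cv2.line(im,*[tuple(int(round(k)) for k in b) for b in a],(0,255,255),1)
cv2.imwrite("pics/w1.png",im[:,:,::-1])
E
```

```text
t: 3.82
ee_pos: [462.4, 134.5, 404.9]
orientation: [2.111, 2.326, 0.0]
ft_force: [0.2, 0.7, 0.4]
width: 87.9
t: 4.7
ee_pos: [487.5, -143.8, 404.7]
orientation: [2.116, 2.321, -0.0]
ft_force: [-0.6, 0.1, 0.1]
width: 88.0
t 4.7 tilt [-0.e+00 -3.e-04 -1.e+00] rz 0.13 width 88.0
tip ledge [  -8.7 -263.2  222.7] tool shift [ -8.7   8.7 142.7] F [-0.6  0.1  0.1]
[array([189.81975265, 202.01103799]), array([456.31276277, 202.6429105 ])]
```

View pics/w1.png

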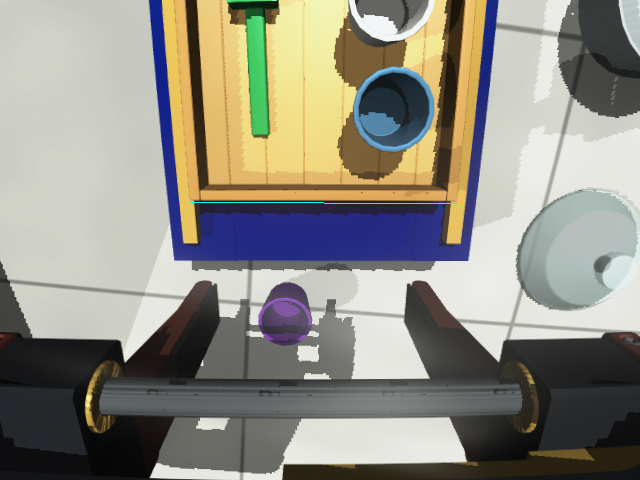

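The wrist picture shows the tray's −y face at ledge y = −240 (row 202), as predicted. The purple cup is off to the side. Now I descend behind the tray.

```bash
python3 -m handwheel '[{"gripper":0,"tx":-0.009,"ty":0.009,"tz":0.02,"rx":0,"ry":0,"rz":0},{"gripper":0,"tx":0,"ty":0,"tz":0.04,"rx":0,"ry":0,"rz":0},{"gripper":0,"tx":0,"ty":0,"tz":0.04,"rx":0,"ry":0,"rz":0},{"gripper":0,"tx":0,"ty":0,"tz":0.03,"rx":0,"ry":0,"rz":0},{"gripper":0,"tx":0,"ty":0,"tz":0.012,"rx":0,"ry":0,"rz":0},{"gripper":0,"tx":0,"ty":0,"tz":0,"rx":0,"ry":0,"rz":0}]';python3 - <<'E'
from h import *
rem(0,-250,80)
E
```

```text
t: 5.5
ee_pos: [498.0, -149.0, 262.5]
orientation: [-2.113, -2.323, 0.001]
ft_force: [-0.0, -0.2, 0.3]
width: 87.8
t 5.5 tilt [-1.2e-03  4.0e-04 -1.0e+00] rz 0.26 width 87.8
tip ledge [   1.2 -269.4   80.5] tool shift [19.5 -1.2  0.5] F [-0.  -0.2  0.3]
```

```bash
python3 -m handwheel '[{"gripper":0,"tx":0.008,"ty":0,"tz":0,"rx":0,"ry":0,"rz":0},{"gripper":0,"tx":0.006,"ty":0,"tz":0,"rx":0,"ry":0,"rz":0},{"gripper":0,"tx":0.003,"ty":0,"tz":0,"rx":0,"ry":0,"rz":0},{"gripper":0,"tx":0.003,"ty":0,"tz":0,"rx":0,"ry":0,"rz":0},{"gripper":0,"tx":0.003,"ty":0,"tz":0,"rx":0,"ry":0,"rz":0},{"gripper":0,"tx":0.004,"ty":0,"tz":0,"rx":0,"ry":0,"rz":0},{"gripper":0,"tx":0.005,"ty":0,"tz":0,"rx":0,"ry":0,"rz":0},{"gripper":0,"tx":0.006,"ty":0,"tz":0,"rx":0,"ry":0,"rz":0}]';python3 - <<'E'
from h import *
rem(0,0,80)
p=viewer.get_image("top");save(p,"top1.png")
cv2.imwrite("pics/top1.png",cv2.resize(p["image"][160:370,70:450,::-1],None,fx=2.1,fy=2.1))
E
```

```text
t: 6.5
ee_pos: [495.1, -112.3, 263.1]
orientation: [2.114, 2.321, 0.0]
ft_force: [0.5, -5.2, 1.4]
width: 87.8
t 6.5 tilt [ 0.0014 -0.0012 -1.    ] rz 0.18 width 87.8
tip ledge [   1.7 -232.6   81.1] tool shift [232.6  -0.9   0.8] F [ 0.5 -5.2  1.4]
```

View pics/top1.png

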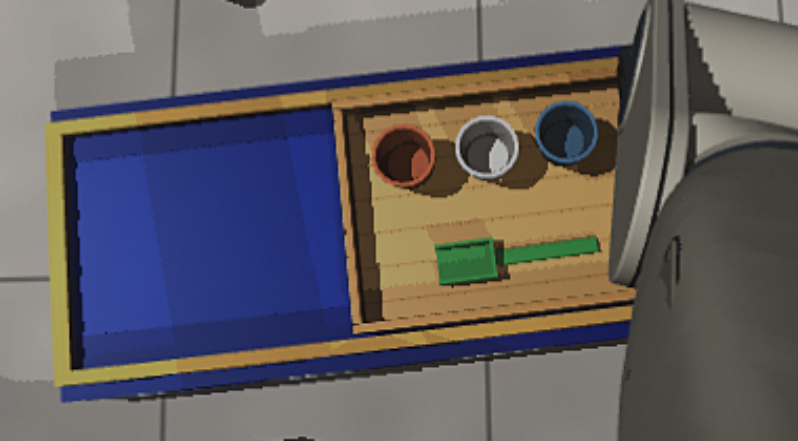

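The tray slides at about 5 N and the cups are standing. I continue the push.

```bash
python3 -m handwheel '[{"gripper":0,"tx":0.006,"ty":0,"tz":0,"rx":0,"ry":0,"rz":0},{"gripper":0,"tx":0.008,"ty":0,"tz":0,"rx":0,"ry":0,"rz":0},{"gripper":0,"tx":0.009,"ty":0,"tz":0,"rx":0,"ry":0,"rz":0},{"gripper":0,"tx":0.01,"ty":0,"tz":0,"rx":0,"ry":0,"rz":0},{"gripper":0,"tx":0.01,"ty":0,"tz":0,"rx":0,"ry":0,"rz":0},{"gripper":0,"tx":0.01,"ty":0,"tz":0,"rx":0,"ry":0,"rz":0},{"gripper":0,"tx":0.01,"ty":0,"tz":0,"rx":0,"ry":0,"rz":0},{"gripper":0,"tx":0.01,"ty":0,"tz":0,"rx":0,"ry":0,"rz":0}]';python3 - <<'E'
from h import *
rem(0,0,80)
E
```

```text
t: 7.55
ee_pos: [488.2, -39.3, 263.0]
orientation: [2.115, 2.322, 0.0]
ft_force: [0.9, -6.2, 3.0]
width: 87.6
t 7.55 tilt [ 1.1e-03 -8.0e-04 -1.0e+00] rz 0.19 width 87.6
tip ledge [   1.4 -159.3   81. ] tool shift [159.3  -0.8   0.8] F [ 0.9 -6.2  3. ]
```

```bash
python3 -m handwheel '[{"gripper":0,"tx":0.01,"ty":0,"tz":0,"rx":0,"ry":0,"rz":0},{"gripper":0,"tx":0.01,"ty":0,"tz":0,"rx":0,"ry":0,"rz":0},{"gripper":0,"tx":0.01,"ty":0,"tz":0,"rx":0,"ry":0,"rz":0},{"gripper":0,"tx":0.01,"ty":0,"tz":0,"rx":0,"ry":0,"rz":0},{"gripper":0,"tx":0.01,"ty":0,"tz":0,"rx":0,"ry":0,"rz":0},{"gripper":0,"tx":0.01,"ty":0,"tz":0,"rx":0,"ry":0,"rz":0},{"gripper":0,"tx":0.01,"ty":0,"tz":0,"rx":0,"ry":0,"rz":0},{"gripper":0,"tx":0.01,"ty":0,"tz":0,"rx":0,"ry":0,"rz":0}]';python3 - <<'E'
from h import *
rem(0,0,80)
p=viewer.get_image("scene");save(p,"sc2.png")
E
```

```text
t: 8.55
ee_pos: [480.6, 40.4, 262.9]
orientation: [2.115, 2.322, -0.0]
ft_force: [1.3, -5.1, 3.3]
width: 87.4
t 8.55 tilt [ 5.e-04 -7.e-04 -1.e+00] rz 0.19 width 87.4
tip ledge [  1.  -79.3  80.9] tool shift [79.3 -0.7  0.9] F [ 1.3 -5.1  3.3]
```

View pics/sc2.png

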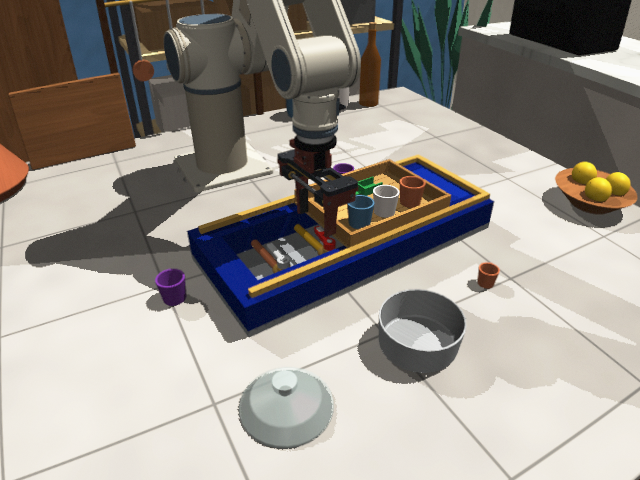

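All three cups are standing and the red handle is the one at y = −80 (pixel 325,238). I finish the push, slowing down at the end.

```bash
python3 -m handwheel '[{"gripper":0,"tx":0.01,"ty":0,"tz":0,"rx":0,"ry":0,"rz":0},{"gripper":0,"tx":0.01,"ty":0,"tz":0,"rx":0,"ry":0,"rz":0},{"gripper":0,"tx":0.01,"ty":0,"tz":0,"rx":0,"ry":0,"rz":0},{"gripper":0,"tx":0.01,"ty":0,"tz":0,"rx":0,"ry":0,"rz":0},{"gripper":0,"tx":0.01,"ty":0,"tz":0,"rx":0,"ry":0,"rz":0},{"gripper":0,"tx":0.009,"ty":0,"tz":0,"rx":0,"ry":0,"rz":0},{"gripper":0,"tx":0.008,"ty":0,"tz":0,"rx":0,"ry":0,"rz":0},{"gripper":0,"tx":0.006,"ty":0,"tz":0,"rx":0,"ry":0,"rz":0}]';python3 -m handwheel '[{"gripper":0,"tx":0.005,"ty":0,"tz":0,"rx":0,"ry":0,"rz":0},{"gripper":0,"tx":0.003,"ty":0,"tz":0,"rx":0,"ry":0,"rz":0},{"gripper":0,"tx":0.001,"ty":0,"tz":0,"rx":0,"ry":0,"rz":0},{"gripper":0,"tx":0,"ty":0,"tz":0,"rx":0,"ry":0,"rz":0},{"gripper":0,"tx":-0.01,"ty":0,"tz":0,"rx":0,"ry":0,"rz":0},{"gripper":0,"tx":-0.01,"ty":0,"tz":-0.03,"rx":0,"ry":0,"rz":0},{"gripper":0,"tx":-0.02,"ty":0,"tz":-0.05,"rx":0,"ry":0,"rz":0},{"gripper":0,"tx":-0.03,"ty":0,"tz":-0.05,"rx":0,"ry":0,"rz":0}]';python3 -m handwheel '[{"gripper":1,"tx":-0.05,"ty":0,"tz":-0.01,"rx":0,"ry":0,"rz":0},{"gripper":1,"tx":-0.05,"ty":0,"tz":0,"rx":0,"ry":0,"rz":0},{"gripper":1,"tx":-0.03,"ty":0,"tz":0,"rx":0,"ry":0,"rz":0},{"gripper":1,"tx":0,"ty":0,"tz":0,"rx":0,"ry":0,"rz":0}]';python3 - <<'E'
from h import *
rem(0,-120,80)
o=ctrl.get_obs();p=viewer.get_image("wrist");save(p,"w3.png");import pickle;pickle.dump((o,p),open("w3.pkl","wb"))
for k in ["red_handle","red_pivot","red_tip","plain_tip","tray"]:
    for a in recognise(p,k)[:2]:
        u,v=a["xy"][0]*640,a["xy"][1]*480; print(k,round(a["p"],2),round(u),round(v),w2l(pt(p,u,v,57,o)).round(1),w2l(pt(p,u,v,None,o)).round(1))
E
```

```text
t: 9.6
ee_pos: [473.6, 112.9, 262.8]
orientation: [2.115, 2.323, -0.001]
ft_force: [-0.1, -5.9, 4.0]
width: 88.1
t: 10.6
ee_pos: [479.0, 51.8, 393.6]
orientation: [-2.114, -2.322, 0.001]
ft_force: [1.2, -0.7, 0.1]
width: 87.6
t: 11.1
ee_pos: [491.2, -78.8, 402.4]
orientation: [-2.119, -2.318, -0.0]
ft_force: [0.5, 1.4, -0.8]
width: 51.3
t 11.1 tilt [-4.e-04  5.e-04 -1.e+00] rz -0.03 width 51.3
tip ledge [   0.8 -198.9  220.4] tool shift [ 78.8  -0.8 140.5] F [ 0.5  1.4 -0.8]
red_handle 0.74 346 64 [ 27.8 -73.9  57. ] [ 27.2 -74.9  64.1]
red_pivot 0.82 346 65 [ 27.8 -74.2  57. ] [ 27.2 -75.1  64.1]
red_tip 0.82 345 66 [ 27.1 -75.4  57. ] [ 26.6 -76.3  64.1]
plain_tip 0.85 344 196 [  28.4 -179.2   57. ] [  27.7 -177.8   64.2]
```

View pics/w3.png

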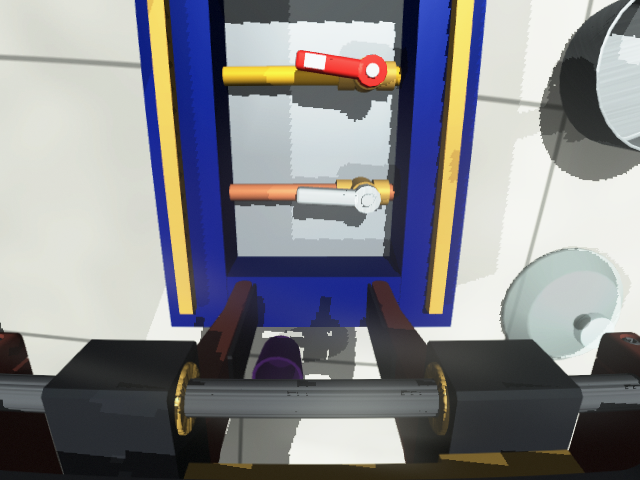

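The wrist picture shows the red handle on the yellow pipe, with its pivot at (372,70), its tip at (298,59) and the white mark at (314,60). The plain handle has its pivot at (368,199) and its tip at (298,197). The red one is the only red, marked handle. Now I measure it, check the tray from the top camera and look at a close crop.

```bash
python3 - <<'E'
from h import *
import pickle
o,p=pickle.load(open("w3.pkl","rb"))
im=p["image"]; hsv=cv2.cvtColor(im,cv2.COLOR_RGB2HSV)
m=(((hsv[...,0]<6)|(hsv[...,0]>174))&(hsv[...,1]>170)&(hsv[...,2]>90)); m[120:]=0
ys,xs=np.nonzero(m); Q=np.array([w2l(pt(p,u,v,64,o)) for u,v in zip(xs,ys)])[:,:2]
print(Q.min(0),Q.max(0),len(Q))
for n,uv in dict(rpiv=(372,70),rtip=(298,59),ppiv=(368,199),ptip=(298,197)).items(): print(n,w2l(pt(p,*uv,64,o)).round(1), w2l(pt(p,*uv,None,o)).round(1))
cv2.imwrite("pics/w3c.png",cv2.resize(im[0:280,200:430,::-1],None,fx=2.1,fy=2.1,interpolation=cv2.INTER_CUBIC))
p=viewer.get_image("top")
im=p["image"].copy()
def poly(pts,col): cv2.polylines(im,[np.array([proj(p,l2w(*a)) for a in pts]).round().astype(np.int32)],True,col,1)
poly([(-75,-250,70),(80,-250,70),(80,0,70),(-75,0,70)],(255,0,255))
for ty in (130,143): poly([(-100,ty-130,105),(100,ty-130,105),(100,ty+130,105),(-100,ty+130,105)],(0,255,255))
cv2.imwrite("pics/fit3.png",cv2.resize(im[160:370,70:450,::-1],None,fx=2.1,fy=2.1))
E
```

```text
[-11.26367756 -90.69763008] [ 58.71374329 -64.57486922] 1303
rpiv [ 47.7 -78.9  64. ] [ 47.2 -79.3  67.1]
rtip [ -9.7 -71.   64. ] [ -9.7 -71.1  64.3]
ppiv [  48.5 -180.8   64. ] [  48.  -180.2   67.2]
ptip [ -10.8 -179.1   64. ] [ -10.7 -179.    64.6]
```

View pics/w3c.png

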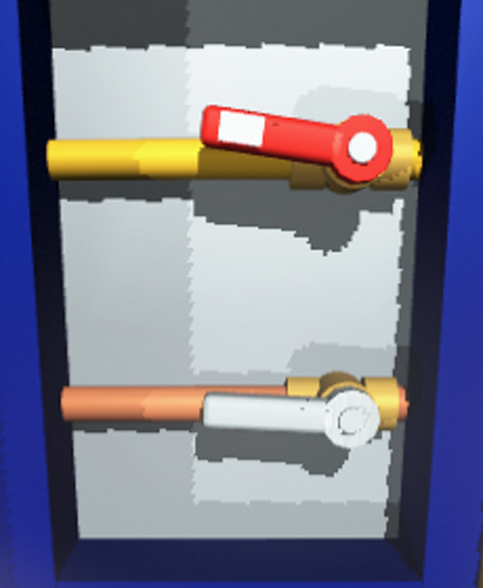

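View pics/fit3.png

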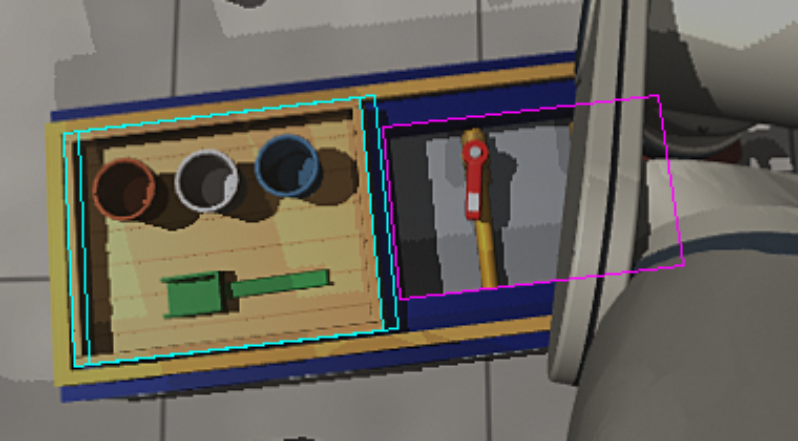

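The tray is at y of about 143 and the whole well is open, with the cups upright and the scoop lying. The red pivot is at ledge (49,−79.5) with the handle at about 0.135 rad. I move to a point behind the handle (−y side) and then descend.

```bash
python3 -m handwheel '[{"gripper":1,"tx":0.03,"ty":0.003,"tz":0,"rx":0,"ry":0,"rz":0},{"gripper":1,"tx":0.04,"ty":0,"tz":0,"rx":0,"ry":0,"rz":0},{"gripper":1,"tx":0.025,"ty":0,"tz":0,"rx":0,"ry":0,"rz":0},{"gripper":1,"tx":0,"ty":0,"tz":0.04,"rx":0,"ry":0,"rz":0},{"gripper":1,"tx":0,"ty":0,"tz":0.04,"rx":0,"ry":0,"rz":0},{"gripper":1,"tx":0,"ty":0,"tz":0,"rx":0,"ry":0,"rz":0}]';python3 - <<'E'
from h import *
rem(4,-104,52)
o=ctrl.get_obs();p=viewer.get_image("wrist")
im=p["image"].copy()
for x in (-9.5,17.5):
  for y in (-114,-94):
    u=proj(p,l2w(x,y,57),o); cv2.circle(im,(int(u[0]),int(u[1])),2,(255,0,255),-1)
cv2.imwrite("pics/w4.png",im[:,:,::-1])
E
```

```text
t: 12.2
ee_pos: [484.4, 18.5, 320.6]
orientation: [-2.111, -2.32, 0.006]
ft_force: [-0.9, -0.1, 0.1]
width: 0.4
t 12.2 tilt [-5.9e-03 -1.0e-04 -1.0e+00] rz 0.24 width 0.4
tip ledge [   2.8 -101.4  138.6] tool shift [-2.7  1.7 86.6] F [-0.9 -0.1  0.1]
```

View pics/w4.png

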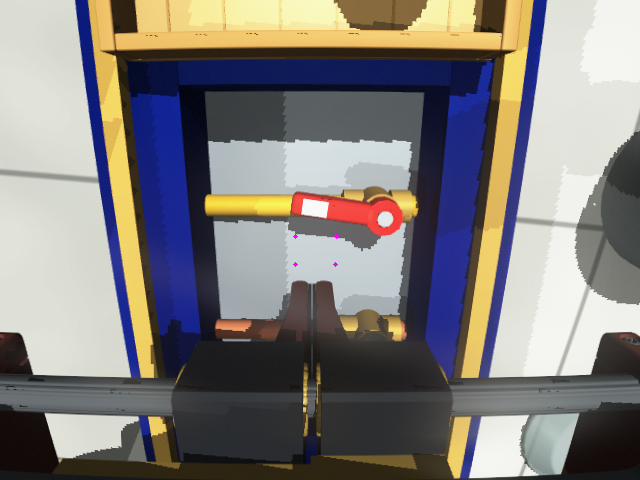

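The footprint dots, at (295..336, 236..264), fall on the free floor between the two handles. Descending.

```bash
python3 -m handwheel '[{"gripper":1,"tx":-0.003,"ty":0.002,"tz":0.03,"rx":0,"ry":0,"rz":0},{"gripper":1,"tx":0,"ty":0,"tz":0.03,"rx":0,"ry":0,"rz":0},{"gripper":1,"tx":0,"ty":0,"tz":0.018,"rx":0,"ry":0,"rz":0},{"gripper":1,"tx":0,"ty":0,"tz":0.008,"rx":0,"ry":0,"rz":0},{"gripper":1,"tx":0,"ty":0,"tz":0,"rx":0,"ry":0,"rz":0}]';python3 - <<'E'
from h import *
rem(1.4,-74.7,52)
p=viewer.get_image("scene");cv2.imwrite("pics/sc4.png",cv2.resize(p["image"][130:330,170:510,::-1],None,fx=2.3,fy=2.3))
E
```

```text
t: 12.88
ee_pos: [488.4, 15.1, 237.5]
orientation: [2.115, 2.322, 0.001]
ft_force: [-0.0, 0.3, 0.4]
width: -0.0
t 12.88 tilt [ 0.0011  0.     -1.    ] rz 0.18 width -0.0
tip ledge [   6.4 -105.1   55.5] tool shift [30.4 -5.   3.5] F [-0.   0.3  0.4]
```

View pics/sc4.png

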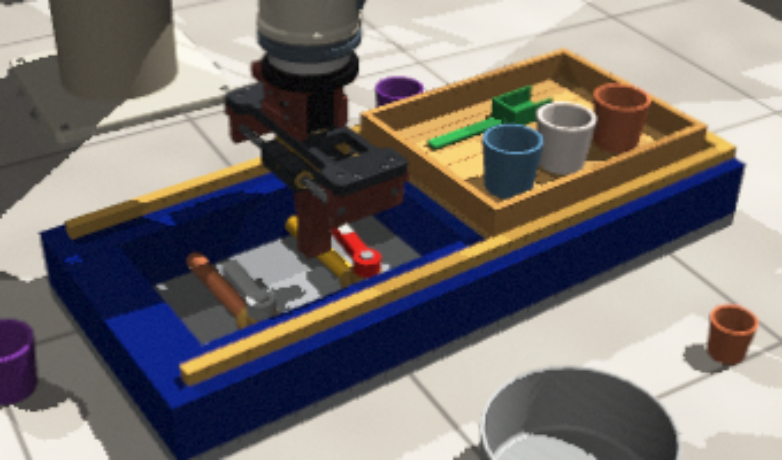

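```bash
python3 -m handwheel '[{"gripper":1,"tx":0.002,"ty":-0.002,"tz":0.003,"rx":0,"ry":0,"rz":0},{"gripper":1,"tx":0.004,"ty":-0.002,"tz":0,"rx":0,"ry":0,"rz":0},{"gripper":1,"tx":0.004,"ty":-0.001,"tz":0,"rx":0,"ry":0,"rz":0},{"gripper":1,"tx":0.005,"ty":0,"tz":0,"rx":0,"ry":0,"rz":0},{"gripper":1,"tx":0.005,"ty":0,"tz":0,"rx":0,"ry":0,"rz":0},{"gripper":1,"tx":0.005,"ty":0,"tz":0,"rx":0,"ry":0,"rz":0},{"gripper":1,"tx":0.005,"ty":0,"tz":0,"rx":0,"ry":0,"rz":0}]';python3 - <<'E'
from h import *
rem(6.3,-57.1,52)
p=viewer.get_image("scene");cv2.imwrite("pics/sc5.png",cv2.resize(p["image"][130:330,170:510,::-1],None,fx=2.3,fy=2.3))
E
```

```text
t: 13.8
ee_pos: [480.2, 44.7, 233.7]
orientation: [2.116, 2.322, 0.0]
ft_force: [0.6, -3.9, 0.4]
width: 0.6
t 13.8 tilt [ 4.e-04 -1.e-04 -1.e+00] rz 0.17 width 0.6
tip ledge [  1.  -74.9  51.7] tool shift [17.8  5.4 -0.3] F [ 0.6 -3.9  0.4]
```

View pics/sc5.png

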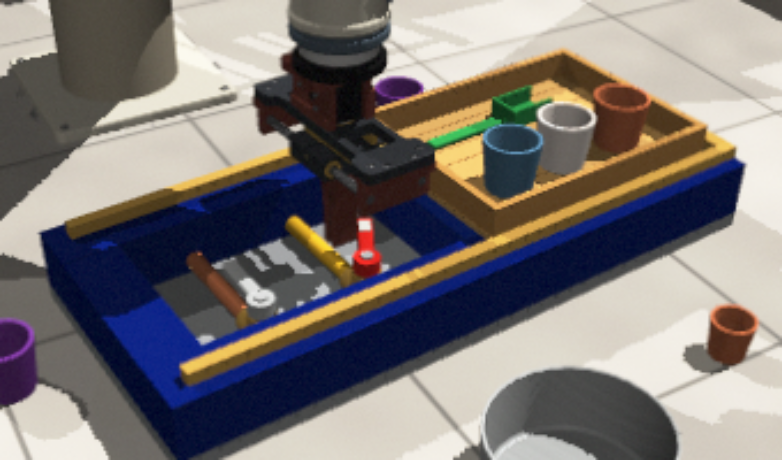

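The handle is turning as planned at about 4 N. I continue along the arc.

```bash
python3 -m handwheel '[{"gripper":1,"tx":0.006,"ty":0.001,"tz":0,"rx":0,"ry":0,"rz":0},{"gripper":1,"tx":0.006,"ty":0.002,"tz":0,"rx":0,"ry":0,"rz":0},{"gripper":1,"tx":0.006,"ty":0.003,"tz":0,"rx":0,"ry":0,"rz":0},{"gripper":1,"tx":0.004,"ty":0.003,"tz":0,"rx":0,"ry":0,"rz":0},{"gripper":1,"tx":0.004,"ty":0.003,"tz":0,"rx":0,"ry":0,"rz":0},{"gripper":1,"tx":0.004,"ty":0.003,"tz":0,"rx":0,"ry":0,"rz":0},{"gripper":1,"tx":0.003,"ty":0.004,"tz":0,"rx":0,"ry":0,"rz":0},{"gripper":1,"tx":0.002,"ty":0.004,"tz":0,"rx":0,"ry":0,"rz":0}]';python3 - <<'E'
from h import *
rem(28.5,-37.5,52)
E
```

```text
t: 14.85
ee_pos: [499.8, 81.7, 233.6]
orientation: [-2.116, -2.322, 0.001]
ft_force: [-2.4, -1.7, 0.6]
width: 0.4
t 14.85 tilt [-5.e-04 -0.e+00 -1.e+00] rz 0.17 width 0.4
tip ledge [ 23.8 -39.8  51.6] tool shift [ 2.3  4.7 -0.4] F [-2.4 -1.7  0.6]
```

```bash
python3 -m handwheel '[{"gripper":1,"tx":0.001,"ty":0.003,"tz":0,"rx":0,"ry":0,"rz":0},{"gripper":1,"tx":0,"ty":0.002,"tz":0,"rx":0,"ry":0,"rz":0},{"gripper":1,"tx":0,"ty":0.001,"tz":0,"rx":0,"ry":0,"rz":0},{"gripper":1,"tx":0,"ty":0,"tz":0,"rx":0,"ry":0,"rz":0}]';python3 - <<'E'
from h import *
rem(28.5,-37.5,52)
E
```

```text
t: 15.35
ee_pos: [505.6, 83.1, 233.7]
orientation: [-2.116, -2.322, -0.0]
ft_force: [-1.6, 2.0, -0.7]
width: 0.5
t 15.35 tilt [ 1.e-04  2.e-04 -1.e+00] rz 0.17 width 0.5
tip ledge [ 29.7 -38.9  51.7] tool shift [ 1.4 -1.2 -0.3] F [-1.6  2.  -0.7]
```

```bash
for i in 1; do python3 -m handwheel '[{"gripper":1,"tx":0,"ty":0.001,"tz":0,"rx":0,"ry":0,"rz":0},{"gripper":1,"tx":0,"ty":0.001,"tz":0,"rx":0,"ry":0,"rz":0},{"gripper":1,"tx":0,"ty":0,"tz":0,"rx":0,"ry":0,"rz":0}]'; done; python3 - <<'E'
from h import *
rem(28.5,-37.5,52)
p=viewer.get_image("scene");cv2.imwrite("pics/sc6.png",cv2.resize(p["image"][200:280,290:420,::-1],None,fx=6,fy=6))
E
```

```text
t: 15.72
ee_pos: [507.4, 83.3, 233.6]
orientation: [-2.116, -2.322, 0.001]
ft_force: [-4.4, 2.5, -0.2]
width: 0.3
t 15.72 tilt [-6.e-04  1.e-04 -1.e+00] rz 0.16 width 0.3
tip ledge [ 31.5 -38.9  51.6] tool shift [ 1.5 -3.  -0.4] F [-4.4  2.5 -0.2]
```

View pics/sc6.png

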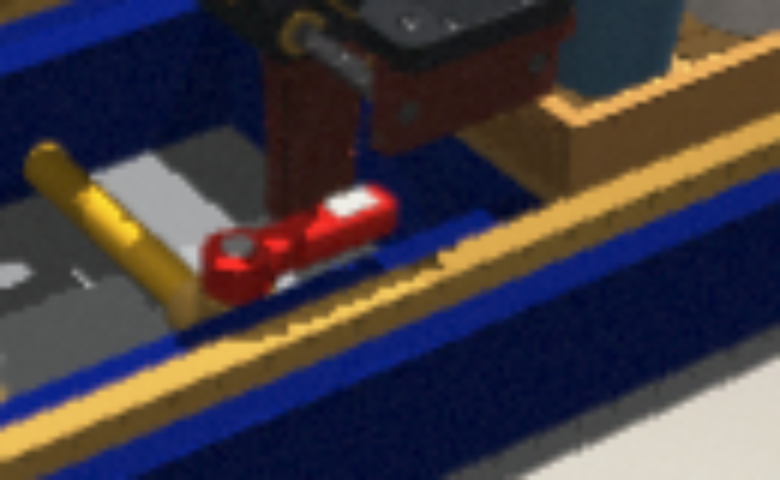

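Nearly parallel to the guide. I press on gently until the stop shows in the force.

```bash
python3 -m handwheel '[{"gripper":1,"tx":0,"ty":0.001,"tz":0,"rx":0,"ry":0,"rz":0},{"gripper":1,"tx":0,"ty":0.001,"tz":0,"rx":0,"ry":0,"rz":0},{"gripper":1,"tx":0,"ty":0,"tz":0,"rx":0,"ry":0,"rz":0}]'; python3 - <<'E'
from h import *
rem(28.5,-37.5,52)
E
```

```text
t: 16.15
ee_pos: [508.2, 83.3, 233.5]
orientation: [-2.114, -2.32, 0.005]
ft_force: [-9.1, 2.2, 5.6]
width: 0.7
t 16.15 tilt [-4.2e-03 -4.0e-04 -1.0e+00] rz 0.16 width 0.7
tip ledge [ 32.3 -38.9  51.5] tool shift [ 1.5 -3.8 -0.5] F [-9.1  2.2  5.6]
```

```bash
python3 -m handwheel '[{"gripper":1,"tx":0,"ty":0.001,"tz":0,"rx":0,"ry":0,"rz":0},{"gripper":1,"tx":0,"ty":0.001,"tz":0,"rx":0,"ry":0,"rz":0},{"gripper":1,"tx":0,"ty":0,"tz":0,"rx":0,"ry":0,"rz":0},{"gripper":1,"tx":0,"ty":0,"tz":0,"rx":0,"ry":0,"rz":0}]'; python3 - <<'E'
from h import *
rem(28.5,-37.5,52)
E
```

```text
t: 16.65
ee_pos: [508.9, 83.4, 233.3]
orientation: [-2.112, -2.318, 0.009]
ft_force: [-15.1, 3.2, 10.4]
width: 0.4
t 16.65 tilt [-7.8e-03 -8.0e-04 -1.0e+00] rz 0.16 width 0.4
tip ledge [ 33.1 -39.   51.3] tool shift [ 1.5 -4.6 -0.7] F [-15.1   3.2  10.4]
```

The stop is firm at 15 N. I back off, rise, retreat, and look.

```bash
python3 -m handwheel '[{"gripper":1,"tx":0,"ty":-0.006,"tz":0,"rx":0,"ry":0,"rz":0},{"gripper":1,"tx":0,"ty":-0.012,"tz":0,"rx":0,"ry":0,"rz":0},{"gripper":1,"tx":0,"ty":-0.005,"tz":-0.01,"rx":0,"ry":0,"rz":0},{"gripper":1,"tx":0,"ty":0,"tz":-0.04,"rx":0,"ry":0,"rz":0},{"gripper":1,"tx":0,"ty":0,"tz":-0.05,"rx":0,"ry":0,"rz":0},{"gripper":1,"tx":-0.03,"ty":0,"tz":-0.05,"rx":0,"ry":0,"rz":0},{"gripper":1,"tx":-0.05,"ty":0,"tz":-0.02,"rx":0,"ry":0,"rz":0},{"gripper":1,"tx":-0.05,"ty":0,"tz":0,"rx":0,"ry":0,"rz":0}]'; python3 -m handwheel '[{"gripper":1,"tx":-0.04,"ty":0,"tz":0,"rx":0,"ry":0,"rz":0},{"gripper":1,"tx":0,"ty":0,"tz":0,"rx":0,"ry":0,"rz":0}]'; python3 - <<'E'
from h import *
rem(0,0,80)
o=ctrl.get_obs();p=viewer.get_image("wrist")
im=p["image"]; save(p,"w7.png")
hsv=cv2.cvtColor(im,cv2.COLOR_RGB2HSV)
m=(((hsv[...,0]<6)|(hsv[...,0]>174))&(hsv[...,1]>170)&(hsv[...,2]>90)); m[250:]=0
n,l,s,c=cv2.connectedComponentsWithStats(m.astype(np.uint8)); i=1+np.argmax(s[1:,4]); m=l==i
ys,xs=np.nonzero(m); Q=np.array([w2l(pt(p,u,v,64,o)) for u,v in zip(xs,ys)])[:,:2].astype(np.float32)
print(Q.min(0),Q.max(0),cv2.minAreaRect(Q)); print(cv2.fitLine(Q[Q[:,1]>-65],cv2.DIST_HUBER,0,.01,.01).ravel())
p=viewer.get_image("scene");cv2.imwrite("pics/sc7.png",cv2.resize(p["image"][130:330,170:510,::-1],None,fx=2.3,fy=2.3))
E
```

```text
t: 17.65
ee_pos: [501.2, -49.3, 406.9]
orientation: [2.111, 2.319, 0.006]
ft_force: [0.5, 0.4, 0.1]
width: 0.6
t: 17.9
ee_pos: [504.5, -90.0, 404.6]
orientation: [2.119, 2.317, 0.001]
ft_force: [-0.3, 0.5, 0.2]
width: 0.2
t 17.9 tilt [ 2.e-03 -8.e-04 -1.e+00] rz -0.03 width 0.2
tip ledge [  13.  -211.2  222.6] tool shift [211.4 -13.4 142.4] F [-0.3  0.5  0.2]
[ 35.772873 -90.86334 ] [ 59.04367 -41.82885] ((47.3096809387207, -66.37055206298828), (23.259994506835938, 48.97956848144531), 0.44032320380210876)
[  0.06124912  -0.9981225   47.11648    -53.587757  ]
```

View pics/w7.png

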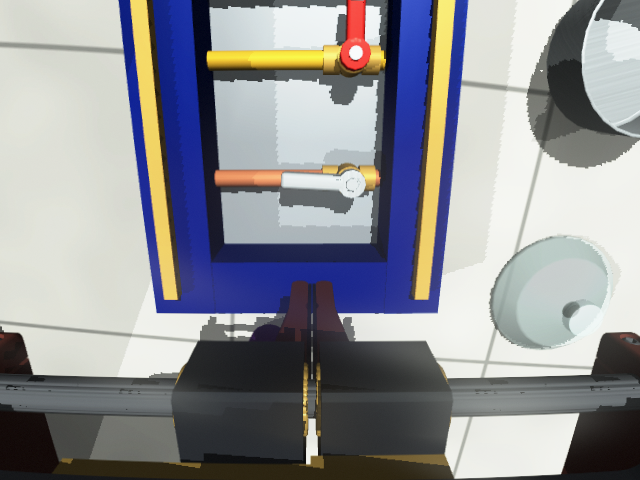

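View pics/sc7.png

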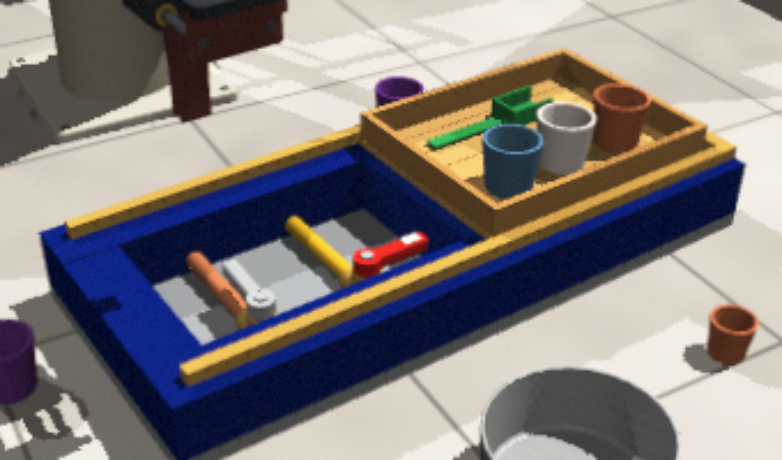

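```bash
python3 -m handwheel '[{"gripper":1,"tx":0.03,"ty":0,"tz":0,"rx":0,"ry":0,"rz":0},{"gripper":1,"tx":0.03,"ty":0,"tz":0,"rx":0,"ry":0,"rz":0},{"gripper":1,"tx":0,"ty":0,"tz":0,"rx":0,"ry":0,"rz":0},{"gripper":1,"tx":0,"ty":0,"tz":0,"rx":0,"ry":0,"rz":0}]'; python3 - <<'E'
from h import *
o=ctrl.get_obs();p=viewer.get_image("wrist")
im=p["image"]
hsv=cv2.cvtColor(im,cv2.COLOR_RGB2HSV)
m=(((hsv[...,0]<6)|(hsv[...,0]>174))&(hsv[...,1]>150)&(hsv[...,2]>80)); m[250:]=0
n,l,s,c=cv2.connectedComponentsWithStats(cv2.morphologyEx(m.astype(np.uint8),cv2.MORPH_CLOSE,np.ones((15,15)))); i=1+np.argmax(s[1:,4]); m=l==i; print(s[i])
rows={}
for v in range(s[i][1],s[i][1]+s[i][3],4):
    xs=np.nonzero(m[v])[0]; a,b=[w2l(pt(p,u,v,64,o)) for u in (xs.min(),xs.max())]; print(v,a[:2].round(1),b[:2].round(1))
# guides / well edge direction for yaw reference
for uv in []: pass
cv2.imwrite("pics/w8.png",cv2.resize(im[0:260,170:430,::-1],None,fx=2.2,fy=2.2,interpolation=cv2.INTER_CUBIC))
E
```

```text
t: 18.5
ee_pos: [498.9, -27.6, 403.8]
orientation: [2.114, 2.324, 0.0]
ft_force: [0.0, 0.0, -0.1]
width: 0.6
[ 339   58   30   94 1804]
58 [ 42.3 -20. ] [ 52.4 -19.9]
62 [ 40.9 -22.9] [ 54.1 -22.8]
66 [ 40.2 -25.8] [ 53.4 -25.7]
70 [ 40.3 -28.7] [ 53.5 -28.6]
74 [ 40.3 -31.7] [ 53.6 -31.5]
78 [ 40.4 -34.6] [ 53.7 -34.5]
82 [ 40.5 -37.6] [ 53.1 -37.5]
86 [ 40.6 -40.6] [ 53.2 -40.4]
90 [ 40.7 -43.6] [ 53.3 -43.4]
94 [ 40.7 -46.6] [ 53.4 -46.4]
98 [ 40.  -49.6] [ 53.5 -49.5]
102 [ 40.1 -52.6] [ 53.7 -52.5]
106 [ 40.2 -55.7] [ 53.8 -55.5]
110 [ 40.3 -58.7] [ 53.1 -58.6]
114 [ 40.4 -61.8] [ 53.2 -61.7]
118 [ 40.5 -64.9] [ 53.3 -64.8]
122 [ 40.5 -68. ] [ 53.5 -67.9]
126 [ 39.  -71.1] [ 55.2 -71. ]
130 [ 36.7 -74.3] [ 57.8 -74.1]
134 [ 35.9 -77.4] [ 57.9 -77.2]
138 [ 36.  -80.6] [ 58.8 -80.4]
142 [ 36.9 -83.8] [ 58.2 -83.6]
146 [ 39.4 -86.9] [ 55.8 -86.8]
150 [ 44.5 -90.1] [ 50.2 -90.1]
```

View pics/w8.png

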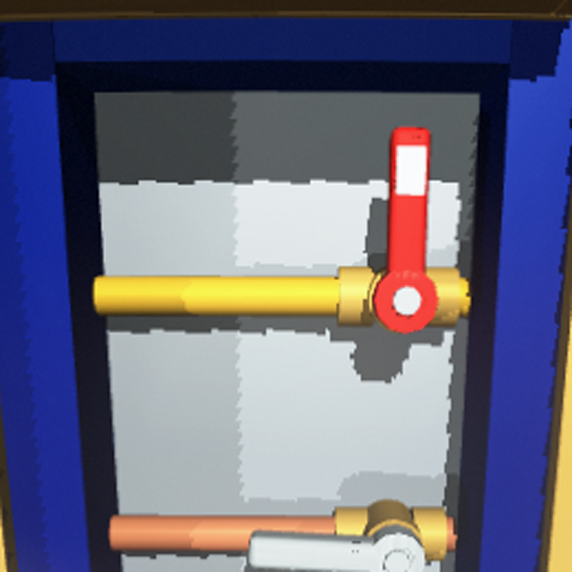

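The red handle lies exactly crosswise, at constant x of about 47 from y = −80 to −20. The plain handle is undisturbed and the whole well is open. Handing in.

```bash
python3 -c "
from workcell import ctrl
print(ctrl.close_job())"
```

```text
the job is handed in; nothing more can be done
None
```

The tray is pushed clear of the well, the red handle is fully shut, and I handed the job in at about 18.6 s of the 51 s allowed.

- **Tray:** I pushed it about 253 mm along its guides with the open fingers, at 5 to 6 N. Its centre ended at ledge y of about 143, so the whole well is open. The three cups stayed standing and the scoop stayed lying in it.
- **Red handle:** I pushed it with closed fingers clockwise until it met the hard stop, pressing there to about 15 N sideways (18 N in all). In the last wrist picture it lies along the ledge's y, crosswise to its pipe, to within about 0.01 rad.
- **Everything else:** The plain handle measured the same before and after, within pixel accuracy. The insert, the glass lid and the look-alike cups were never approached. The arm was clear of everything at hand-in.

One reading I did not explain: about 10 N of upward force on the tool while pressing the stop. It was gone once I backed off. No other check failed or disagreed.

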